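# Check the ware cart's brake lever

## Robot

A 7-joint arm with a two-finger parallel gripper is mounted at the origin on the work surface. World frame = base frame: x ahead of the robot, y to its left, z up, the work surface at z = 0. Lengths are in m, angles in rad, forces in N, time in s.
With the tool pointing down it reaches from about 0.35 to 0.9 m from the base axis. Payload 8.1 kg.
Tool frame: the origin (TCP) lies at the very end of the fingers, on their centre line; the grasp point (between the pads) lies 19 mm behind it; z points along the fingers, y is the line along which they close (so a half turn about z gives the same grasp; the last joint's range is limited). The gripper opens to 92 mm and grips with 3 to 60 N. Pads are 19 mm wide; open, the fingers measure 130 mm over their backs; the gripper's body (75 mm by 190 mm) begins 47 mm behind the grasp point.
Start: joints at [-1.259, 0.434, 0.025, 1.573, -0.012, 1.134, -0.075], TCP at [0.252, 0.572, 0.227] pointing down, gripper open.
Joint ranges: [-2.62, 2.62], [-0.44, 2.09], [-1.27, 1.32], [0.08, 2.57], [-1.32, 4.46], [0.12, 2], [-2.74, 2.74]. Speed limits (rad/s): [2.22, 2.22, 3.01, 3.01, 3.14, 3.14, 3.14].

## Interface

Orientations are given as a rotation vector (axis times angle).
In Python, from cell import arm gives the robot as it stands.
- The arm moves only by the tool jog_arm, never from a script. Its argument "rows" is a list of rows, each a list of 3 entries, a list of its own where there are three numbers: the shift along the world's x, y, z in cm, then the turn, a rotation vector about the world's x, y, z in degrees, then the opening, from 0 (shut) to 1 (fully open). A call has 1 to 8 rows; each row is the pose to reach, as a shift and turn from the pose commanded when the call began; what a row does not reach only later rows make up. A row lasts 1/8 s, in which the tool goes at most 62.5 mm and 10.7 degrees, less where a joint would pass 70% of its speed; a pose out of reach is approached as far as the arm can. A call with a gripper value outside its range is refused whole. The fingers move at their own pace and stop on an object; "newtons" is the grip in N (left out, the last holds). Time passes only in rows, so rows that repeat a pose let the fingers close. It gives the time, the measured TCP pose, the force, the opening and the grip force at its end, in the units of the state.
- arm.observe(): the state, without advancing time (a new reading comes with each control period).
- arm.get_image(name): name is "scene" or "side" or "wrist"; returns a dict with "img" (480x640x3 uint8, red, green, blue), "depth" (480x640 float32, m along the optical axis (not along the pixel's ray), 0 where there is no reading), "fx", "fy", "cx", "cy" (pixels), "rvec" (rotation vector, rad) and "tvec" (3), from world to camera coordinates, as OpenCV has them; the wrist camera has in their place "mount" (4x4, takes a point from camera to tool coordinates, whose origin is the TCP and whose axes are the flange's). Camera axes: x right, y down, z forward; pixel columns grow to the right and rows downward; lengths in m; the calibration is good to about 2 mm. The wrist camera is an equidistant fisheye: a pixel r from the principal point sees the ray r / f radians off the axis. A picture is of the moment at which its call begins: read the wrist's pose just before it.
- arm.sign_off(): hands the job in; it is judged then, once.
The state is a dict: "clock": time; "joints": joint angles; "dq": joint speeds; "joint_efforts": joint torques, N m; "position": TCP position; "ee_rot": TCP orientation; "force": force on the tool from outside, world axes, zero at the start; "ft_torque": the same for the moment, N m; "width": opening from 0.0 (shut) to 1.0 (fully open); "gripper_force": force on a finger pad.
Only numpy, scipy, OpenCV 4.12 (cv2) and the standard library are available. Lean on these libraries where they do the work, as an engineer would, in place of code of your own. Each camera call takes 0.05 s, during which the arm holds its last target. There are 200 camera calls.

## Task

Check the hand brake of the ware cart: with the backs or tips of the fingers against the lever's outer face, press the lever in towards the push bar until the brake bites and it comes to a firm stop short of the bar. Keep it pressed firmly and steadily there for about two seconds, then let it come all the way back out. Do not grip the lever or wrench it past its firm stop, keep off the push bar, and leave the pot, bowl, bottle and tool around it undisturbed.

Things in the scene. Friction and masses are not known exactly. Their poses are not given: they have to be found in the camera images.
- cart: Two-tier steel ware cart, blue-grey tube frame, grey top tray; parked beyond the far table edge, push bar overhanging the table. Fixed: it does not roll. Origin: level with the table top, below the middle of the push bar; x from bar to tray, y along the bar (left for somebody pushing), z up. Tray floor 50 mm above the table top, rim 74 mm, beginning at x = 170 mm
- bar_mid (a point): middle of the push bar, on its axis, 200 mm above the table top; axes as the cart's. The bar is a level tube of 28 mm diameter along y; its two black rubber sleeves, 33 mm in diameter, cover 87 to 202 mm on either side. At y = +-230 mm 28 mm tubes run from its ends along +x and, from 70 mm on, bend down to the tray
- brake_unit: black brake lever housing clamped on the push bar, at or right of its middle: from 20 mm behind the bar's axis to 62 mm ahead of it (+x), 56 mm wide along the bar (14 mm on the lever's side of the origin), 28 mm high (41 mm at the clamp). Origin on the bar's axis in the middle of the clamp; axes as the cart's
- lever_pivot (a point): the lever's upright hinge axis, 40 mm ahead (+x) of the bar's axis, at bar height, marked by a bright bolt head on the housing; axes as the cart's
- brake_lever (a joint): lever angle in rad about the upright axis at lever_pivot: 0 right out, growing as the free end is pressed towards the bar. A light spring returns it (about 1.5 N at lever_pad when out, 3.5 N near the bite). Somewhere from 0.20 to 0.37 the brake bites: from there it is stiff, 3 to 6 N more per mm at lever_pad. A firm press is 10 to 20 N; 40 N is wrenching. The bar is met near 0.5
- lever_face: bright aluminium outer strip of the brake lever, the face to press: 18 mm high, 6 mm thick, level with the bar, reaching 131 mm from the pivot, the last 18 mm curled outwards. At rest it leaves the housing towards the cart's -y, leaning 0.35 rad away from the bar. Origin at the pivot, mid-height; -y points along the lever to the free end, +x out of the outer face (press along -x), z up
- lever_back: black backing strip on the lever's inner side (facing the bar), 14 mm high, 5 mm thick, 18 to 116 mm from the pivot; not to be touched: fingers on it mean that the lever is gripped. Origin and axes as lever_face
- lever_pad (a point): good place to press: on the outer face at mid-height, 90 mm from the pivot; axes as lever_face (+x out of the face, press along -x). Fingertips should reach some 20 mm below this height; below it and 60 mm out from it the space is free for 90 mm
- lever_tip (a point): free end of the lever's outer strip; axes as lever_face
- water_pot: white glazed cup-shaped water pot standing on the table, 84 mm in diameter, 95 mm tall; origin in the middle of its underside. Bystander
- loop_tool: loop trimming tool lying on the table, wooden handle of 13 mm diameter and steel loop, 180 mm long in all along its x; origin below the middle of the handle. Bystander
- slip_bottle: white plastic slip bottle with red cap standing on the cart's top tray, 58 mm in diameter, 150 mm tall, its top 200 mm above the table top; origin in the middle of its underside. Bystander
- bisque_bowl: small orange-brown fired bowl on the cart's top tray, 110 mm in diameter, 55 mm tall; origin in the middle of its underside. Bystander

How it is judged:
By the outcome, as a careful person would: the job done as asked, in the order asked, and still so for the second after the job is handed in, with the robot touching nothing.
It also fails if it takes over 48 s, if anything falls off the work surface, if the arm or the gripper's body presses on something with over 40 N, if the wrist force passes 120 N, or if a joint passes its speed limit or range.

## Working session

There is one attempt and no reset: what is moved stays moved. The work goes in short steps, Python scripts to look and compute and a tool call to move; the robot and the scene stay as the last step left them, time stands still between calls to the robot, and variables do not carry over. Pictures are saved under pics/ and viewed, at most 10 in all, crops included, and the job is handed in when it is done.

Besides the shell and the picture viewer there is one more tool, called after "Call:" in YAML: its name, and indented under it one key for each argument. jog_arm: Moves the arm, as the interface text tells. Its arguments: {"type":"object","properties":{"rows":{"type":"array","items":{"type":"array"}},"newtons":{"type":"number"}},"required":["rows"]}

```bash
mkdir -p pics; cat > h.py <<'E'
import numpy as np, cv2
from cell import arm
def cloud(d):
    R,_=cv2.Rodrigues(np.array(d["rvec"],float)); t=np.array(d["tvec"],float).ravel()
    v,u=np.mgrid[:480,:640]; z=d["depth"]
    P=np.stack([(u-d["cx"])/d["fx"]*z,(v-d["cy"])/d["fy"]*z,z],-1)
    W=(P-t)@R; W[z==0]=np.nan
    return W
E
python3 - <<'E'
from h import *
for n in ["scene","side"]:
    d=arm.get_image(n); cv2.imwrite(f"pics/{n}0.png",d["img"][:,:,::-1]); np.savez(f"{n}0.npz",**d)
s=arm.observe(); print({k:s[k] for k in ("clock","position","ee_rot","force","width")})
E
```

```text
{'clock': 0.1, 'position': array([0.25173408, 0.57156766, 0.22601885]), 'ee_rot': array([-6.46949535e-01, -3.07410175e+00,  2.21173662e-03]), 'force': array([ 0.12685444, -0.77129441,  1.12534379]), 'width': 0.9998939294830418}
```

View pics/scene0.png

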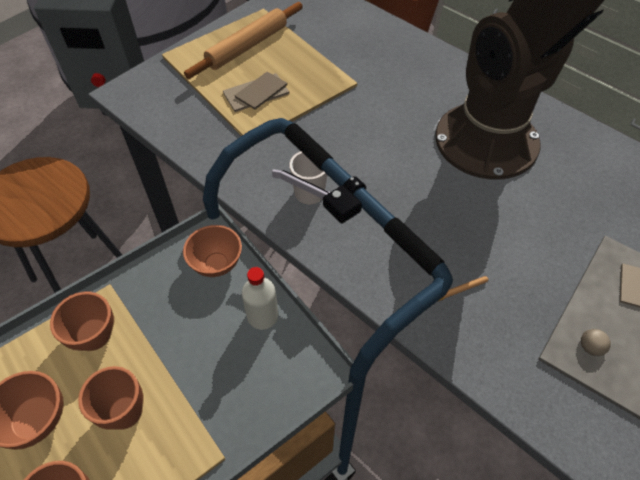

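View pics/side0.png

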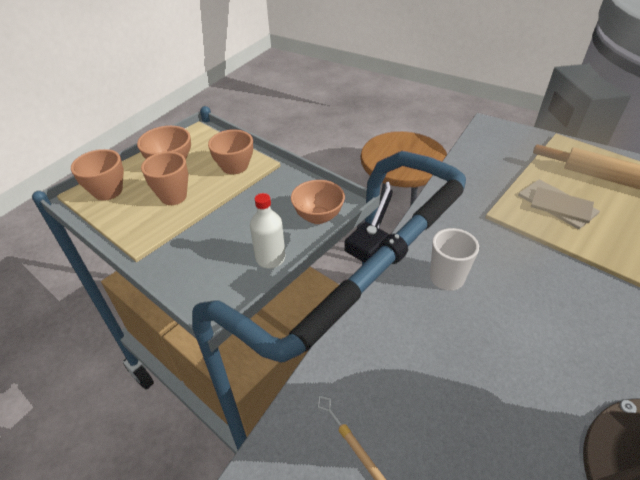

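The scene view shows the bar running from about (290,130) to (440,270), the housing at (343,203) and the lever reaching to a tip at about (275,172). In the side view the bolt is at (371,230) and the lever tip at (388,185). The pot is near (452,258) there.

```bash
python3 - <<'E'
from h import *
np.set_printoptions(precision=3,suppress=True)
D={n:dict(np.load(n+"0.npz")) for n in("scene","side")}
C={n:cloud(D[n]) for n in D}
pts={"scene":dict(sl1=(307,145),sl2=(412,245),barm=(376,208),house=(343,198),lev=(305,183),tip=(277,173),pot=(308,160),bottle=(257,273),bowl=(213,250),tool=(470,288)),
"side":dict(sl1=(440,202),sl2=(330,312),bar=(372,266),bolt=(371,230),lev=(381,208),tip=(388,187),pot=(455,240),bottle=(263,200),bowl=(318,205),tool=(360,455))}
for n in pts:
    for k,(u,v) in pts[n].items(): print(n,k,np.nanmedian(C[n][v-1:v+2,u-1:u+2].reshape(-1,3),0))
# bar line: dark-blue/black pts with z .19-.22 from both
A=[]
for n in D:
    W=C[n]; im=D[n]["img"].astype(int); m=(W[...,2]>.195)&(W[...,2]<.225)&(im[...,0]<90)&(im.max(-1)<150)
    m&=(np.hypot(W[...,0],W[...,1])>.45)&(np.hypot(W[...,0],W[...,1])<1.1)
    A.append(W[m]); vx,vy,x,y=cv2.fitLine(W[m][:,:2].astype(np.float32),cv2.DIST_HUBER,0,.01,.01).ravel(); print(n,m.sum(),vx,vy,x,y)
    # lever bright: z .18-.22
    g=(W[...,2]>.19)&(W[...,2]<.225)&(im.min(-1)>110); L=W[g]; print("bright",g.sum(),L[::max(1,len(L)//15)])
E
```

```text
scene sl1 [ 0.455 -0.157  0.212]
scene sl2 [0.503 0.124 0.212]
scene barm [0.483 0.032 0.214]
scene house [ 0.507 -0.024  0.214]
scene lev [ 0.522 -0.1    0.208]
scene tip [ 0.538 -0.155  0.205]
scene pot [ 0.387 -0.224  0.073]
scene bottle [ 0.708 -0.031  0.199]
scene bowl [ 0.68  -0.202  0.061]
scene tool [0.374 0.208 0.008]
side sl1 [ 0.443 -0.155  0.216]
side sl2 [0.488 0.122 0.215]
side bar [0.476 0.024 0.216]
side bolt [ 0.509 -0.038  0.219]
side lev [ 0.522 -0.1    0.21 ]
side tip [ 0.536 -0.154  0.21 ]
side pot [ 0.42  -0.235  0.072]
side bottle [ 0.708 -0.03   0.202]
side bowl [ 0.708 -0.202  0.062]
side tool [0.398 0.192 0.015]
scene 7095 0.17447065 0.98466235 0.48946607 -0.01093933
bright 211 [[ 0.54  -0.164  0.208]
 [ 0.531 -0.152  0.207]
 [ 0.528 -0.143  0.206]
 [ 0.53  -0.13   0.212]
 [ 0.462 -0.042  0.218]
 [ 0.523 -0.117  0.206]
 [ 0.523 -0.107  0.208]
 [ 0.521 -0.099  0.207]
 [ 0.523 -0.095  0.207]
 [ 0.523 -0.085  0.209]
 [ 0.521 -0.075  0.211]
 [ 0.516 -0.065  0.209]
 [ 0.509 -0.061  0.203]
 [ 0.51  -0.044  0.215]
 [ 0.51  -0.033  0.221]
 [ 0.511 -0.032  0.218]]
side 8524 0.16913997 0.98559207 0.49960405 0.11205782
bright 367 [[ 0.478 -0.265  0.213]
 [ 0.54  -0.156  0.21 ]
 [ 0.531 -0.151  0.206]
 [ 0.531 -0.127  0.21 ]
 [ 0.525 -0.118  0.21 ]
 [ 0.525 -0.1    0.211]
 [ 0.522 -0.088  0.211]
 [ 0.518 -0.077  0.21 ]
 [ 0.516 -0.066  0.209]
 [ 0.475 -0.078  0.21 ]
 [ 0.511 -0.038  0.22 ]
 [ 0.502 -0.038  0.22 ]
 [ 0.473 -0.027  0.224]
 [ 0.472  0.026  0.213]
 [ 0.476  0.048  0.213]
 [ 0.633  0.171  0.197]]
```

Call:
jog_arm:
  rows:
    - [[0, 0, 5], [0, 0, 0], 0]
    - [[0, 0, 10.5], [0, 0, 0], 0]
    - [[2.4, -5.1, 10.5], [0, 0, -5.4], 0]
    - [[4.8, -10.2, 10.5], [0, 0, -10.8], 0]
    - [[7.2, -15.3, 10.5], [0, 0, -16.2], 0]
    - [[9.6, -20.3, 10.5], [0, 0, -21.6], 0]
    - [[12, -25.4, 10.5], [0, 0, -27], 0]
    - [[14.4, -30.5, 10.5], [0, 0, -32.4], 0]
  newtons: 40

```text
clock: 1.1
position: [0.3963, 0.2651, 0.3316]
ee_rot: [-1.483, -2.769, 0.0]
force: [1.1, 0.6, 0.1]
width: 0.183
gripper_force: 0.0
```

Call:
jog_arm:
  rows:
    - [[2.4, -5.1, 0], [0, 0, -5.4], 0]
    - [[4.8, -10.2, 0], [0, 0, -10.8], 0]
    - [[7.2, -15.3, 0], [0, 0, -16.2], 0]
    - [[9.6, -20.3, 0], [0, 0, -21.6], 0]
    - [[12, -25.4, 0], [0, 0, -27], 0]
    - [[14.4, -30.5, 0], [0, 0, -32.4], 0]
    - [[16.8, -35.6, 0], [0, 0, -37.8], 0]
    - [[19.2, -40.7, 0], [0, 0, -43.3], 0]

```text
clock: 2.1
position: [0.5884, -0.1414, 0.3315]
ee_rot: [-2.399, -2.027, 0.0]
force: [0.3, 0.3, -0.2]
width: 0.006
gripper_force: 0.0
```

```bash
python3 - <<'E'
from h import *
s=arm.observe(); print({k:s[k] for k in ("clock","position","joints","force","width")}); R=cv2.Rodrigues(s["ee_rot"])[0]; print(R)
d=arm.get_image("side"); cv2.imwrite("pics/side1.png",d["img"][:,:,::-1])
E
```

```text
{'clock': 2.1, 'position': array([ 0.58839982, -0.14135265,  0.33146438]), 'joints': array([-0.31212667,  0.37542854,  0.6725048 ,  1.4964511 , -0.2363195 ,
        1.35251779,  0.21000658]), 'force': array([ 0.31977026,  0.28760678, -0.19262091]), 'width': 0.005902380034178512}
[[ 1.66910864e-01  9.85971937e-01 -3.19323241e-04]
 [ 9.85971965e-01 -1.66910780e-01  2.74430186e-04]
 [ 2.17281971e-04 -3.60649143e-04 -9.99999911e-01]]
```

View pics/side1.png

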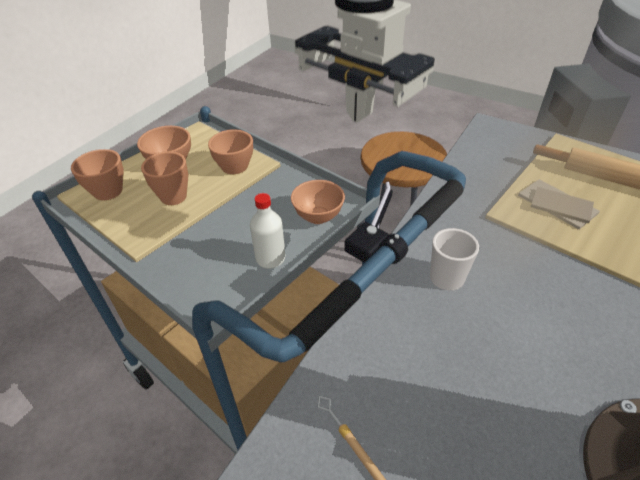

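The hand is above and beyond the lever, fingers shut at (360,105), its wide side across the bar and clear of everything. Next I lower it.

Call:
jog_arm:
  rows:
    - [[0, 0, -3], [0, 0, 0], 0]
    - [[0, 0, -6], [0, 0, 0], 0]
    - [[0, 0, -9], [0, 0, 0], 0]
    - [[0, 0, -12], [0, 0, 0], 0]
    - [[0, 0, -14], [0, 0, 0], 0]
    - [[0, 0, -15.1], [0, 0, 0], 0]
    - [[0, 0, -15.1], [0, 0, 0], 0]

```text
clock: 3.02
position: [0.5875, -0.1398, 0.1802]
ee_rot: [-2.396, -2.03, 0.001]
force: [0.4, -0.2, 0.5]
width: 0.006
gripper_force: 0.0
```

```bash
python3 - <<'E'
from h import *
d=arm.get_image("side"); cv2.imwrite("pics/side2.png",cv2.resize(d["img"][100:300,260:500,::-1],(720,600)))
E
```

```text
(no output)
```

View pics/side2.png

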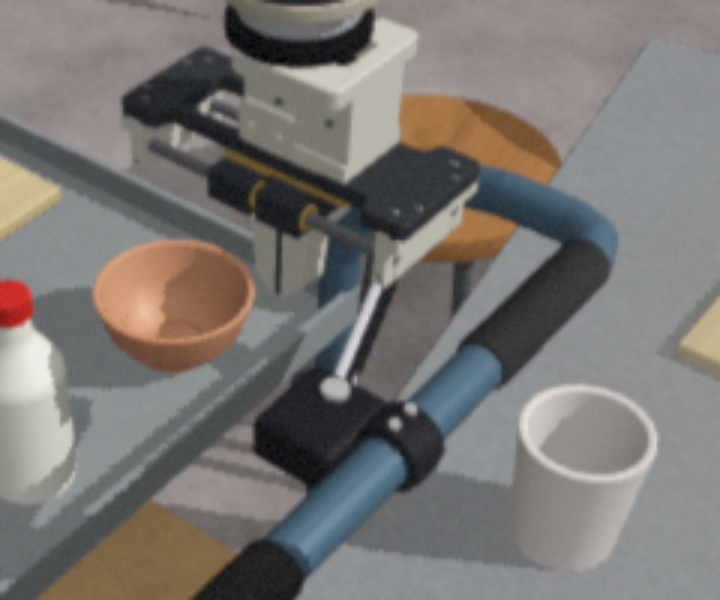

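The fingers stand outside the lever's outer face at about (300,260), at lever height and with a clear gap, and the body is above the bar. I now move in gently.

Call:
jog_arm:
  rows:
    - [[-1, 0.16, 0], [0, 0, 0], 0]
    - [[-2, 0.33, 0], [0, 0, 0], 0]
    - [[-2.5, 0.41, 0], [0, 0, 0], 0]
    - [[-3, 0.5, 0], [0, 0, 0], 0]
    - [[-3, 0.5, 0], [0, 0, 0], 0]

```text
clock: 3.7
position: [0.5577, -0.1349, 0.1809]
ee_rot: [-2.397, -2.03, -0.0]
force: [0.3, 0.0, 0.0]
width: 0.008
gripper_force: 0.0
```

Call:
jog_arm:
  rows:
    - [[-0.3, 0.05, 0], [0, 0, 0], 0]
    - [[-0.6, 0.1, 0], [0, 0, 0], 0]
    - [[-0.9, 0.15, 0], [0, 0, 0], 0]
    - [[-1.2, 0.2, 0], [0, 0, 0], 0]
    - [[-1.2, 0.2, 0], [0, 0, 0], 0]

```text
clock: 4.32
position: [0.5459, -0.133, 0.1809]
ee_rot: [2.397, 2.03, 0.0]
force: [1.8, -0.9, -0.4]
width: 0.006
gripper_force: 0.8
```

Call:
jog_arm:
  rows:
    - [[-0.3, 0.05, 0], [0, 0, 0], 0]
    - [[-0.6, 0.1, 0], [0, 0, 0], 0]
    - [[-0.9, 0.15, 0], [0, 0, 0], 0]
    - [[-1.2, 0.2, 0], [0, 0, 0], 0]
    - [[-1.2, 0.2, 0], [0, 0, 0], 0]

```text
clock: 4.95
position: [0.5338, -0.131, 0.1808]
ee_rot: [2.397, 2.03, 0.0]
force: [2.7, -1.7, -0.1]
width: 0.005
gripper_force: 1.1
```

Call:
jog_arm:
  rows:
    - [[-0.2, 0.03, 0], [0, 0, 0], 0]
    - [[-0.3, 0.05, 0], [0, 0, 0], 0]
    - [[-0.3, 0.05, 0], [0, 0, 0], 0]

```text
clock: 5.32
position: [0.5309, -0.1306, 0.1808]
ee_rot: [2.397, 2.03, 0.0]
force: [3.0, -2.5, 1.1]
width: 0.006
gripper_force: 1.2
```

Call:
jog_arm:
  rows:
    - [[-0.2, 0.03, 0], [0, 0, 0], 0]
    - [[-0.3, 0.05, 0], [0, 0, 0], 0]
    - [[-0.3, 0.05, 0], [0, 0, 0], 0]

```text
clock: 5.7
position: [0.5278, -0.1301, 0.1808]
ee_rot: [2.397, 2.03, 0.0]
force: [3.3, -3.1, -0.3]
width: 0.005
gripper_force: 1.3
```

Call:
jog_arm:
  rows:
    - [[-0.2, 0.03, 0], [0, 0, 0], 0]
    - [[-0.2, 0.03, 0], [0, 0, 0], 0]

```text
clock: 5.95
position: [0.5258, -0.1297, 0.1807]
ee_rot: [-2.397, -2.03, -0.0]
force: [1.8, -1.8, 1.0]
width: 0.006
gripper_force: 1.4
```

Call:
jog_arm:
  rows:
    - [[-0.2, 0.03, 0], [0, 0, 0], 0]
    - [[-0.2, 0.03, 0], [0, 0, 0], 0]

```text
clock: 6.2
position: [0.5239, -0.1295, 0.1808]
ee_rot: [2.397, 2.03, 0.0]
force: [4.5, -2.5, -0.8]
width: 0.004
gripper_force: 1.8
```

Call:
jog_arm:
  rows:
    - [[-0.2, 0.03, 0], [0, 0, 0], 0]
    - [[-0.2, 0.03, 0], [0, 0, 0], 0]

```text
clock: 6.45
position: [0.5226, -0.1294, 0.1809]
ee_rot: [2.396, 2.029, 0.001]
force: [6.1, -2.9, -1.3]
width: 0.002
gripper_force: 2.9
```

Call:
jog_arm:
  rows:
    - [[-0.1, 0.02, 0], [0, 0, 0], 0]
    - [[-0.1, 0.02, 0], [0, 0, 0], 0]

```text
clock: 6.7
position: [0.522, -0.1293, 0.181]
ee_rot: [2.395, 2.029, 0.002]
force: [7.3, -4.3, -3.2]
width: 0.002
gripper_force: 3.6
```

The brake is biting. I'll add a little more until the press is about 15 N.

Call:
jog_arm:
  rows:
    - [[-0.15, 0.02, 0], [0, 0, 0], 0]
    - [[-0.2, 0.03, 0], [0, 0, 0], 0]
    - [[-0.2, 0.03, 0], [0, 0, 0], 0]

```text
clock: 7.08
position: [0.5209, -0.1292, 0.1812]
ee_rot: [2.394, 2.028, 0.003]
force: [9.7, -4.4, -5.0]
width: 0.005
gripper_force: 5.1
```

Call:
jog_arm:
  rows:
    - [[-0.1, 0.02, 0], [0, 0, 0], 0]
    - [[-0.1, 0.02, 0], [0, 0, 0], 0]

```text
clock: 7.32
position: [0.5204, -0.1292, 0.1813]
ee_rot: [2.393, 2.028, 0.004]
force: [12.0, -6.1, -6.5]
width: 0.005
gripper_force: 6.0
```

Call:
jog_arm:
  rows:
    - [[-0.1, 0.02, 0], [0, 0, 0], 0]
    - [[-0.15, 0.02, 0], [0, 0, 0], 0]
    - [[-0.15, 0.02, 0], [0, 0, 0], 0]

```text
clock: 7.7
position: [0.5197, -0.129, 0.1814]
ee_rot: [2.392, 2.027, 0.005]
force: [15.0, -5.8, -8.6]
width: 0.008
gripper_force: 7.3
```

Call:
jog_arm:
  rows:
    - [[0, 0, 0], [0, 0, 0], 0]
    - [[0, 0, 0], [0, 0, 0], 0]
    - [[0, 0, 0], [0, 0, 0], 0]
    - [[0, 0, 0], [0, 0, 0], 0]
    - [[0, 0, 0], [0, 0, 0], 0]
    - [[0, 0, 0], [0, 0, 0], 0]
    - [[0, 0, 0], [0, 0, 0], 0]
    - [[0, 0, 0], [0, 0, 0], 0]

```text
clock: 8.7
position: [0.5197, -0.1291, 0.1814]
ee_rot: [2.392, 2.027, 0.005]
force: [15.2, -5.5, -7.6]
width: 0.006
gripper_force: 7.3
```

```bash
python3 - <<'E'
from h import *
d=arm.get_image("side"); cv2.imwrite("pics/side3.png",cv2.resize(d["img"][100:300,260:500,::-1],(720,600)))
E
```

```text
(no output)
```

View pics/side3.png

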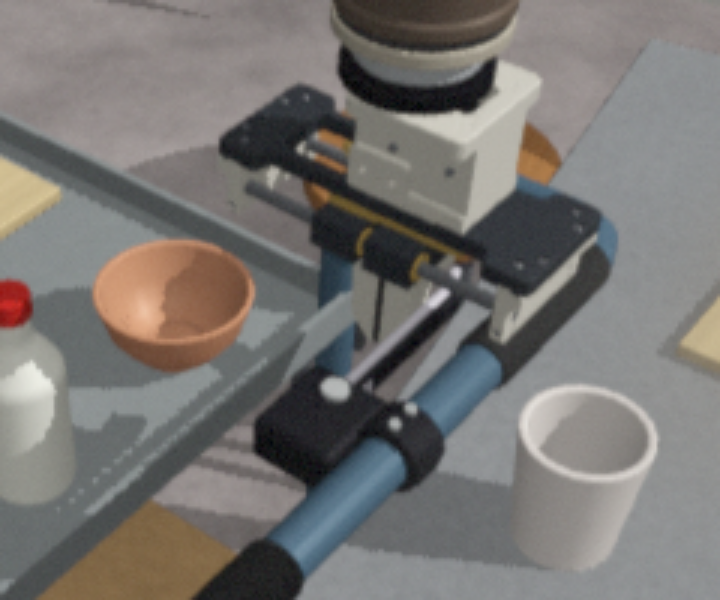

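The lever is pressed to nearly parallel with the bar, with the finger backs at about (390,310) on its outer face. The body is clear above the bar. I'll hold on, then let it out.

Call:
jog_arm:
  rows:
    - [[0, 0, 0], [0, 0, 0], 0]
    - [[0, 0, 0], [0, 0, 0], 0]
    - [[0, 0, 0], [0, 0, 0], 0]
    - [[0, 0, 0], [0, 0, 0], 0]
    - [[0, 0, 0], [0, 0, 0], 0]
    - [[0, 0, 0], [0, 0, 0], 0]
    - [[0, 0, 0], [0, 0, 0], 0]
    - [[0, 0, 0], [0, 0, 0], 0]

```text
clock: 9.75
position: [0.5196, -0.1291, 0.1814]
ee_rot: [2.392, 2.027, 0.005]
force: [14.6, -4.8, -8.2]
width: 0.005
gripper_force: 7.3
```

Call:
jog_arm:
  rows:
    - [[0, 0, 0], [0, 0, 0], 0]
    - [[0, 0, 0], [0, 0, 0], 0]

```text
clock: 10.0
position: [0.5197, -0.1291, 0.1814]
ee_rot: [2.392, 2.027, 0.005]
force: [14.2, -5.3, -8.2]
width: 0.004
gripper_force: 7.3
```

Call:
jog_arm:
  rows:
    - [[0.4, -0.07, 0], [0, 0, 0], 0]
    - [[0.9, -0.15, 0], [0, 0, 0], 0]
    - [[1.5, -0.25, 0], [0, 0, 0], 0]
    - [[2.1, -0.35, 0], [0, 0, 0], 0]
    - [[2.7, -0.45, 0], [0, 0, 0], 0]
    - [[3.3, -0.55, 0], [0, 0, 0], 0]
    - [[3.9, -0.65, 0], [0, 0, 0], 0]
    - [[4.6, -0.76, 0], [0, 0, 0], 0]

```text
clock: 11.0
position: [0.5624, -0.1361, 0.1806]
ee_rot: [-2.397, -2.03, 0.001]
force: [-0.8, -0.2, 0.8]
width: 0.005
gripper_force: 0.0
```

Call:
jog_arm:
  rows:
    - [[1, -0.16, 0], [0, 0, 0], 0]
    - [[2.3, -0.38, 0], [0, 0, 0], 0]
    - [[2.3, -0.38, 0], [0, 0, 0], 0]
    - [[2.3, -0.38, 3], [0, 0, 0], 0]
    - [[2.3, -0.38, 7], [0, 0, 0], 0]
    - [[2.3, -0.38, 11], [0, 0, 0], 0]
    - [[2.3, -0.38, 15], [0, 0, 0], 0]
    - [[2.3, -0.38, 15], [0, 0, 0], 0]

```text
clock: 12.0
position: [0.5865, -0.1405, 0.3339]
ee_rot: [2.395, 2.027, 0.006]
force: [0.7, -0.6, -0.3]
width: 0.006
gripper_force: 0.0
```

```bash
python3 - <<'E'
from h import *
d=arm.get_image("side"); cv2.imwrite("pics/side4.png",d["img"][:,:,::-1])
o=dict(np.load("side0.npz")); W=cloud(d);W0=cloud(o)
for k,(u,v) in dict(lev=(381,208),tip=(388,187),pot=(455,240)).items(): print(k,np.nanmedian(W[v-1:v+2,u-1:u+2].reshape(-1,3),0),np.nanmedian(W0[v-1:v+2,u-1:u+2].reshape(-1,3),0))
E
```

```text
lev [ 0.52233078 -0.1006086   0.20916354] [ 0.52233459 -0.10038101  0.20992386]
tip [ 0.53517582 -0.15456303  0.2101538 ] [ 0.53556308 -0.15386948  0.20953584]
pot [ 0.42019948 -0.23492043  0.07181991] [ 0.41976585 -0.23490864  0.071791  ]
```

View pics/side4.png

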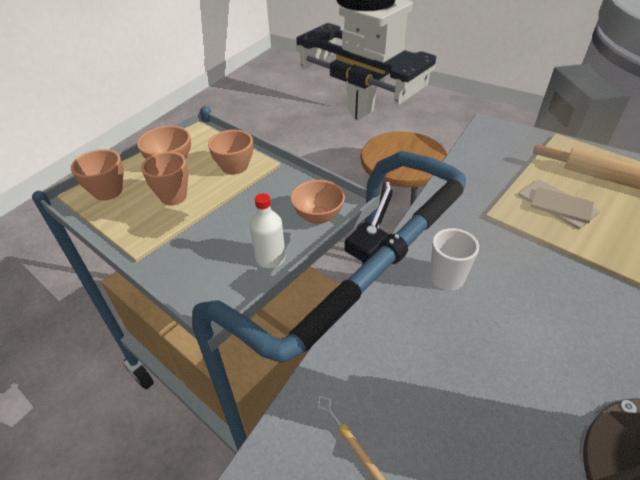

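The lever is back right out, with its tip at (388,187) as at the start. The pot, bowl, bottle and tool haven't moved, and the hand is clear above.

```bash
python3 -c "
from cell import arm
print(arm.sign_off())"
```

```text
the job is handed in; nothing more can be done
None
```

I pressed the brake lever until it bit, held it steady at about 15 N for a little over two seconds, and let it come all the way back out; nothing around it moved, and the job is handed in.

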